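# Stack the tesserae tote on its bin

### The job

Pick up the blue tote of sorted mosaic stones by its black handle and stack it on the grey bin in the wooden base, so that its four lugs drop into the sockets in the bin's rim (the bin has play along its base, so feel for them by sliding along the rim); then press it home past the side clips, flush on the rim all round, and let go. Work gently, never bearing on the bin with more than a firm hand (40 N, the tote's weight included; the sockets crack beyond that), keep the tote level so that no stones spill, and leave everything else on the bench alone.

Things in the scene. Friction and masses are not known exactly. Their poses are not given: they have to be found in the camera images.
- tote_tray: Blue open tote tray, loose, 0.42 to 0.6 kg, standing on the bench on its four orange corner lugs. Origin: plan centre, at the level of the lugs' feet; x along its long side, z up. Round lugs 16 mm in diameter, 16 long, feet bevelled 2 mm, at x +-82, y +-61. Base plate 220 (x) by 150 (y), 4 thick, underside at z 16; walls set in 7 mm from its long edges, up to z 62. Alike both ways round.
- tote_handle (a point): Centre of the tote's black carry handle, 100 mm above the tote's origin: a straight bar 140 long (along the tote's x), 20 wide (y), 20 high, on two 12 mm posts at x +-64; 30 mm of free space below it. Axes as the tote's.
- stack_base: Plywood base with cleats (to z 34), screwed to the bench, 290 (x) by 190 (y). Origin: centre of its underside; x along its long side. A grey bin 220 (x) by 150 (y) by 64 mm, full of stone, stands in it, square and centred in y, but with play in x: the bin's centre is anywhere from -12 to +12 mm of the origin. Only the base is measured, not the bin. Forces under 40 N do not shift the bin along.
- rim_level (a point): Point of the base 82 mm above its origin, at the height of the bin's rim; axes as the base's. Flat rim rails run along the bin's long sides, 47 to 75 mm from its centre line, with four square sockets 19 x 19, 18 deep, at x +-82, y +-61 from the bin's centre: 1.5 mm of room round each lug. The tote's origin is at this height with its lugs on the rim, 16 mm lower when fully home.
- clip_level (a point): Point of the base above its origin, level with the tops of two sprung leaf clips (13 mm above the rim) at mid-length of the bin's long sides. They clear a tote whose lugs stand on the rim, meet its base plate when the lugs are about 6 to 10 mm deep and take 20 to 27 N downward in all (its weight helps) to let the plate pass. The bin stands on a foam mat that yields about 1 mm per 12 N.
- slate_tile: Dark loose tile 32 x 32 x 10 mm lying in the tote; goes along with it. Origin at its underside.
- amber_tile: Amber loose tile 26 x 30 x 10 mm lying in the tote; goes along with it. Origin at its underside.
- awl: Awl with round wooden handle, 180 long (x), 26 mm across, lying between the two trays; origin under its middle. Leave alone.
- nippers: Red-handled tile nippers, 135 long (x), 64 wide, 16 high; origin under the pivot. Leave alone.
- green_block: Green-glazed brick 75 x 45 x 26 mm; origin under its centre. Leave alone.
- hammer: Hammer, 240 long (x), lying flat. Leave alone.
- adhesive_jar: Jar with yellow cap, 84 mm in diameter, 100 high; origin under its centre. Leave alone.
- slate_disc: Slate disc 80 mm in diameter, 14 thick; origin under its centre. Leave alone.

How it is judged:
By the outcome, as a careful person would: the job done as asked, in the order asked, and still so for the second after the job is handed in, with the robot touching nothing.
It also fails if it takes over 59 s, if anything falls off the work surface, if the arm or the gripper's body presses on something with over 40 N, if the wrist force passes 120 N, or if a joint passes its speed limit or range.

### The arm

A 7-joint arm with a two-finger parallel gripper is mounted at the origin on the work surface. World frame = base frame: x ahead of the robot, y to its left, z up, the work surface at z = 0. Lengths are in m, angles in rad, forces in N, time in s.
With the tool pointing down it reaches from about 0.4 to 0.85 m from the base axis. Payload 10.4 kg.
Tool frame: the origin (TCP) lies at the very end of the fingers, on their centre line; the grasp point (between the pads) lies manip.grasp_offset behind it (manip.grasp_offset is the distance from the TCP to the grasp point, in m); z points along the fingers, y is the line along which they close (so a half turn about z gives the same grasp; the last joint's range is limited). The gripper opens to 87 mm and grips with 3 to 60 N. Pads are 19 mm wide; open, the fingers measure 117 mm over their backs; the gripper's body (75 mm by 190 mm) begins 51 mm behind the grasp point.
Start: joints at [1.236, 0.332, -0.065, 1.46, 0.022, 1.35, -0.088], TCP at [0.192, -0.595, 0.223] pointing down, gripper open.
Joint ranges: [-2.6, 2.6], [-0.5, 2.12], [-1.47, 1.34], [0.16, 2.42], [-1.27, 4.41], [0.06, 2.06], [-2.6, 2.6]. Speed limits (rad/s): [2.22, 2.22, 2.79, 2.79, 3.14, 3.14, 3.14].

### API

Orientations are given as a unit quaternion [x, y, z, w].
In Python, from rig import manip gives the robot as it stands.
- The arm moves only by the tool send_rows, never from a script. Its argument "deltas" is a list of rows, each a list of 3 entries, a list of its own where there are three numbers: the shift along the world's x, y, z in m, then the turn, a rotation vector about the world's x, y, z in degrees, then the opening, from 0 (shut) to 1 (fully open). A call has exactly 10 rows; each row shifts and turns the commanded pose from where the row before left it; what a row does not reach is not made up. A row lasts 1/12 s, in which the tool goes at most 41.7 mm and 7.16 degrees, less where a joint would pass 70% of its speed; a pose out of reach is approached as far as the arm can. A call is refused whole if a number of a shift passes 0.0417 or a number of a turn 7.16, either way. A call with a gripper value outside its range is refused whole. The fingers move at their own pace and stop on an object; "grip_force" is the grip in N (left out, the last holds). Time passes only in rows, so rows that do not move let the fingers close, or fill a call up. It gives the time, the measured TCP pose, the force, the opening and the grip force at its end, in the units of the state.
- manip.get_state(): the state, without advancing time (a new reading comes with each control period).
- manip.snapshot(name): name is "side" or "top" or "wrist"; returns a dict with "img" (384x512x3 uint8, red, green, blue), "range_z" (384x512 float32, m along the optical axis (not along the pixel's ray), 0 where there is no reading), "K" (3x3 intrinsics, pixels), "R" (3x3) and "t" (3): a world point X has camera coordinates R X + t. Camera axes: x right, y down, z forward; pixel columns grow to the right and rows downward; lengths in m; the calibration is good to about 2 mm. A picture is of the moment at which its call begins.
- manip.hand_in(): hands the job in; it is judged then, once.
The state is a dict: "clock": time; "joint_positions": joint angles; "joint_vel": joint speeds; "joint_torque": joint torques, N m; "eef_pos": TCP position; "tool_rot": TCP orientation; "force": force on the tool from outside, world axes, zero at the start; "torque": the same for the moment, N m; "grip_width": finger opening in m; "grasp_force": force on a finger pad.
Only numpy, scipy, OpenCV 4.12 (cv2) and the standard library are available. Lean on these libraries where they do the work, as an engineer would, in place of code of your own. Each camera call takes 0.05 s, during which the arm holds its last target. There are 200 camera calls.

## Working session

There is one attempt and no reset: what is moved stays moved. The work goes in short steps, Python scripts to look and compute and a tool call to move; the robot and the scene stay as the last step left them, time stands still between calls to the robot, and variables do not carry over. Pictures are saved under pics/ and viewed, at most 10 in all, crops included, and the job is handed in when it is done.

Besides the shell and the picture viewer there is one more tool, called by a JSON object that holds its "op" and its "data", one argument or row to a line. send_rows: Moves the arm, as the interface text tells. Its arguments: {"type":"object","properties":{"deltas":{"type":"array"},"grip_force":{"type":"number"}},"required":["deltas"]}

```bash
mkdir -p pics; cat > h.py <<'E'
import numpy as np, cv2
from rig import manip
def snap(n,f):
    s=manip.snapshot(n); cv2.imwrite(f'pics/{f}.png',cv2.cvtColor(s['img'],cv2.COLOR_RGB2BGR)); np.savez(f'pics/{f}.npz',**s); return s
def world(s,u,v,z=None):
    K,R,t=s['K'],s['R'],s['t']; d=np.linalg.inv(K)@[u,v,1.]
    if z is None: c=d*s['range_z'][int(round(v)),int(round(u))]; return R.T@(c-t)
    o=-R.T@t; w=R.T@d; return o+w*(z-o[2])/w[2]
def cloud(s):
    K,R,t=s['K'],s['R'],s['t']; z=s['range_z'].astype(float); v,u=np.mgrid[:384,:512]
    c=np.stack([(u-K[0,2])/K[0,0]*z,(v-K[1,2])/K[1,1]*z,z],-1); return (c-t)@R
E
python3 - <<'E'
from h import *
np.set_printoptions(precision=4,suppress=True)
a=snap('top','top0');b=snap('side','side0')
cv2.imwrite('pics/both.png',cv2.resize(np.vstack([cv2.imread('pics/top0.png'),cv2.imread('pics/side0.png')]),None,fx=.78,fy=.78))
print(manip.get_state(),manip.grasp_offset)
for s in(a,b):print(s['K'],-s['R'].T@s['t'],s['R'])
E
```

```text
{'clock': 0.1, 'joint_positions': array([ 1.2364,  0.3328, -0.0647,  1.4609,  0.0216,  1.3499, -0.0885]), 'joint_vel': array([-0.002 , -0.0033,  0.0004, -0.001 ,  0.002 ,  0.0011,  0.0009]), 'joint_torque': array([  0.0005, -62.4542,   0.0237, -39.072 ,  -0.0616,   0.0366,
         0.0001]), 'eef_pos': array([ 0.1916, -0.5945,  0.2218]), 'tool_rot': array([ 0.9879,  0.1553, -0.0001, -0.0006]), 'force': array([ 0.1883, -0.0013, -0.0267]), 'torque': array([ 0.0071,  0.0225, -0.0068]), 'grasp_force': 0.0, 'grip_width': 0.08679202651828283} 0.0187
[[380.6922   0.     260.6006]
 [  0.     380.6922 184.8596]
 [  0.       0.       1.    ]] [ 0.4119 -0.0002  1.1797] [[-0.02   -0.9997 -0.0153]
 [-0.9921  0.0218 -0.1239]
 [ 0.1242  0.0127 -0.9922]]
[[487.2209   0.     254.478 ]
 [  0.     487.2209 188.8475]
 [  0.       0.       1.    ]] [-0.4434 -1.0678  1.0092] [[ 0.7459 -0.6658  0.0201]
 [-0.3398 -0.4063 -0.8482]
 [ 0.5729  0.6258 -0.5292]]
```

View pics/both.png

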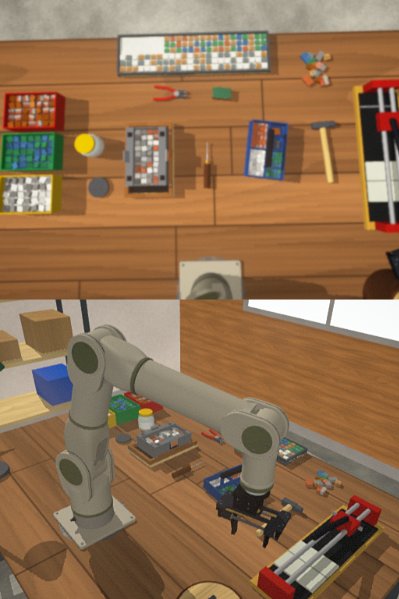

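The top view shows the blue tote at about (342,192) full-res pixels and the bin and base at about (190,203). The awl is between them at (267,210). I'll enlarge crops of the tote and bin next.

```bash
python3 - <<'E'
from h import *
np.set_printoptions(precision=4,suppress=True)
a=cv2.imread('pics/top0.png');b=cv2.imread('pics/side0.png')
f=lambda i,x,y,w,h:cv2.resize(i[y:y+h,x:x+w],(400,300),interpolation=cv2.INTER_CUBIC)
cv2.imwrite('pics/c1.png',np.vstack([np.hstack([f(a,145,150,100,75),f(a,300,150,100,75)]),np.hstack([f(b,150,140,120,90),f(b,240,190,120,90)])]))
s=dict(np.load('pics/top0.npz'));P=cloud(s)
for nm,(x0,x1,y0,y1) in dict(tote=(.3,.65,-.34,-.1),bin=(.25,.65,.08,.36)).items():
    m=(P[...,0]>x0)&(P[...,0]<x1)&(P[...,1]>y0)&(P[...,1]<y1)
    q=P[m]; print(nm,np.histogram(q[:,2],bins=np.arange(-.005,.15,.005)))
    for lo,hi in((.008,.03),(.03,.05),(.05,.07),(.07,.09),(.09,.13)):
        k=q[(q[:,2]>lo)&(q[:,2]<hi)]
        if len(k)>10:
            r=cv2.minAreaRect((k[:,:2]*1000).astype(np.float32)); print(lo,hi,len(k),np.median(k[:,2]),r)
E
```

```text
tote (array([1963, 3017,  120,    6,  209,  269,  181,  539,  877,  568,  111,
         96,  154,  279,   39,    0,    1,    2,    0,    5,   12,   21,
        169,  174,    2,    0,    0,    0,    0,    0]), array([-0.005,  0.   ,  0.005,  0.01 ,  0.015,  0.02 ,  0.025,  0.03 ,
        0.035,  0.04 ,  0.045,  0.05 ,  0.055,  0.06 ,  0.065,  0.07 ,
        0.075,  0.08 ,  0.085,  0.09 ,  0.095,  0.1  ,  0.105,  0.11 ,
        0.115,  0.12 ,  0.125,  0.13 ,  0.135,  0.14 ,  0.145]))
0.008 0.03 667 0.02155697706273622 ((491.15277099609375, -237.15765380859375), (180.58053588867188, 288.6914367675781), 82.13980102539062)
0.03 0.05 2095 0.03839532657007119 ((530.06982421875, -225.74639892578125), (133.88818359375, 215.92701721191406), 82.08108520507812)
0.05 0.07 568 0.06078558410908904 ((530.1522216796875, -227.24514770507812), (137.01937866210938, 216.3383026123047), 82.09833526611328)
0.09 0.13 383 0.10980009540833226 ((529.6357421875, -226.86167907714844), (20.77185821533203, 138.53823852539062), 82.5728530883789)
bin (array([2220, 3346,  175,  148,  398,  229,   66,  676,  443,   34
[... 393 characters left out ...]
135,  0.14 ,  0.145]))
0.008 0.03 875 0.018559475314053997 ((470.35528564453125, 215.43417358398438), (246.39852905273438, 361.376953125), 85.5956039428711)
0.03 0.05 1230 0.034749809209696995 ((503.6234130859375, 229.7090301513672), (290.7265625, 185.55978393554688), 0.01742040552198887)
0.05 0.07 2248 0.06405929982182365 ((512.329833984375, 223.46066284179688), (215.59439086914062, 155.14454650878906), 0.10442668944597244)
0.07 0.09 1609 0.08205791002147458 ((512.8344116210938, 227.80210876464844), (159.57151794433594, 218.9407958984375), 88.9179916381836)
0.09 0.13 65 0.09354745698829868 ((511.5286865234375, 229.79595947265625), (159.18023681640625, 43.597103118896484), 89.87126922607422)
```

View pics/c1.png

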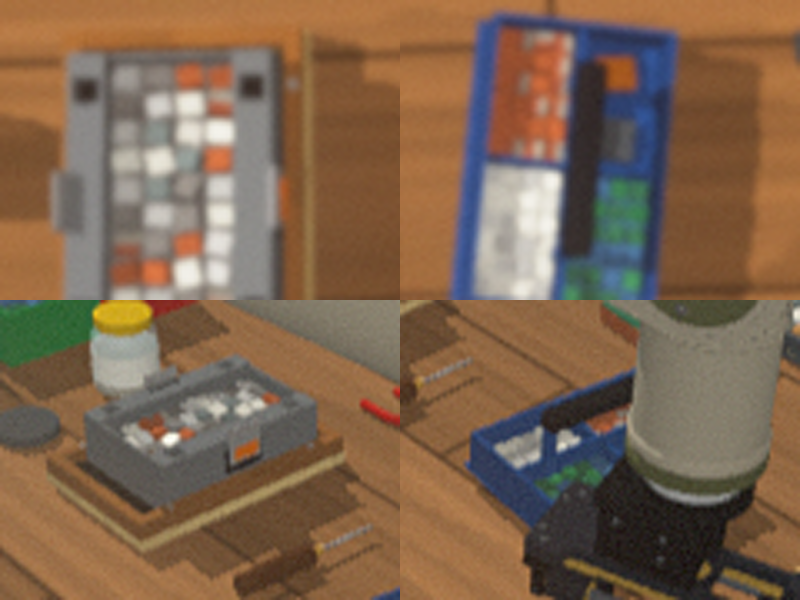

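Crop: the tote's handle runs from (590,60) to (578,255) in the crop, and the two visible sockets are at (85,90) and (252,86), on a bin that is nearly square to the world. Handle centre is about (0.530, -0.227), with its top at 0.110 as specified. Next I'll measure the sockets and the base edges.

```bash
cat > sock.py <<'E'
from h import *
np.set_printoptions(precision=4,suppress=True)
def sockets(s,c,yaw,zr=.082):
    g=cv2.cvtColor(s['img'],cv2.COLOR_RGB2GRAY).astype(np.float32); out=[]
    ca,sa=np.cos(yaw),np.sin(yaw)
    for x,y in((82,61),(82,-61),(-82,61),(-82,-61)):
        p=np.array([c[0]+(x*ca-y*sa)/1e3,c[1]+(x*sa+y*ca)/1e3,zr])
        r=np.arange(-18,18.1,.5)/1e3; X,Y=np.meshgrid(p[0]+r,p[1]+r,indexing='ij')
        W=np.stack([X,Y,X*0+zr],-1)@s['R'].T+s['t']; uv=W@s['K'].T; uv=(uv[...,:2]/uv[...,2:]).astype(np.float32)
        if uv.min()<0 or uv[...,0].max()>511 or uv[...,1].max()>383: out.append([np.nan]*3); continue
        i=cv2.remap(g,uv[...,0],uv[...,1],cv2.INTER_LINEAR)
        hi,lo=np.percentile(i,80),i.min(); w=np.clip((hi-i)/(hi-lo)-.35,0,1)
        n,l,st,_=cv2.connectedComponentsWithStats((w>0).astype(np.uint8)); w=w*(l==1+np.argmax(st[1:,4]))
        out.append([(w*X).sum()/w.sum(),(w*Y).sum()/w.sum(),(w>0).sum()*.25]); 
    return np.array(out)
def fit(o):
    ok=~np.isnan(o[:,0]); m=np.array([(82,61),(82,-61),(-82,61),(-82,-61)])[ok]/1e3; q=o[ok,:2]
    mc,qc=m.mean(0),q.mean(0); a=m-mc;b=q-qc
    th=np.arctan2((a[:,0]*b[:,1]-a[:,1]*b[:,0]).sum(),(a*b).sum()); R=np.array([[np.cos(th),-np.sin(th)],[np.sin(th),np.cos(th)]])
    c=qc-R@mc; return c,np.degrees(th),(q-(m@R.T+c))*1e3
E
python3 - <<'E'
from sock import *
s=dict(np.load('pics/top0.npz'))
c=(.512,.228);y=0
for _ in range(3):
    o=sockets(s,c,y); c,d,r=fit(o); y=np.radians(d)
print(o,c,d,r)
P=cloud(s); m=(P[...,0]>.3)&(P[...,0]<.68)&(P[...,1]>.1)&(P[...,1]<.36)
for lo,hi in((.029,.039),(.078,.086)):
    q=P[m&(P[...,2]>lo)&(P[...,2]<hi)]
    ca,sa=np.cos(y),np.sin(y); l=(q[:,:2]-c)@np.array([[ca,-sa],[sa,ca]])*1e3
    # edge lines: outermost per-bin
    def edge(ax,sgn,rg):
        o=[];
        for t in np.arange(rg[0],rg[1],4):
            k=l[(abs(l[:,1-ax]-t)<2)]
            if len(k): v=k[:,ax]; o.append((t,sgn*np.max(sgn*v)))
        o=np.array(o);return np.polyfit(o[:,0],o[:,1],1),np.median(o[:,1])
    print(lo,edge(0,1,(-60,60)),edge(0,-1,(-60,60)),edge(1,1,(-100,-35)),edge(1,1,(35,100)),edge(1,-1,(-100,-35)),edge(1,-1,(35,100)),np.median(q[:,2]))
# handle, both views
for f in('top0','side0'):
    P=cloud(dict(np.load(f'pics/{f}.npz'))); m=(abs(P[...,0]-.53)<.1)&(abs(P[...,1]+.227)<.05)&(abs(P[...,2]-.109)<.005)
    q=P[m]; r=cv2.minAreaRect((q[:,:2]*1000).astype(np.float32)); print(f,len(q),np.median(q[:,2]),r)
    d=np.array([np.cos(-.134),np.sin(-.134)]);t=(q[:,:2]-[.53,-.227])@d; n=(q[:,:2]-[.53,-.227])@[-d[1],d[0]]
    if len(q)>40: print(np.polyfit(t,n,1),np.percentile(t,[1,99]),np.percentile(n,[2,98]))
E
```

```text
[[  0.5928   0.2899 341.    ]
 [  0.5928   0.1683 334.    ]
 [  0.4293   0.2899 345.25  ]
 [  0.4294   0.1612 647.    ]] [0.5111 0.2273] 0.8037107586607231 [[ 0.5925  0.4347]
 [-1.0869  0.7944]
 [ 1.024   2.7738]
 [-0.5296 -4.0029]]
0.029 (array([  0.0144, 135.5883]), np.float64(135.6986180884876)) (array([  -0.0016, -151.4775]), np.float64(-151.4334053234099)) (array([-0.0506, 90.0825]), np.float64(93.28072026268107)) (array([-0.0108, 93.4593]), np.float64(92.62295469590444)) (array([ -0.0201, -89.2693]), np.float64(-87.94435118276886)) (array([ -0.0165, -89.1298]), np.float64(-90.48683165112415)) 0.03438696154266128
0.078 (array([-0.4466, 79.2638]), np.float64(108.3058719146813)) (array([ -0.1161, -98.7813]), np.float64(-106.91275010060448)) (array([-0.0018, 76.4097]), np.float64(76.38861205350396)) (array([-0.0408, 78.3105]), np.float64(76.18887229550855)) (array([ -0.0219, -71.9737]), np.float64(-70.61028024977243)) (array([ -0.0386, -70.0387]), np.float64(-73.03883340038821)) 0.08224982517560836
top0 342 0.10994465567159456 ((529.6314086914062, -226.88519287109375), (20.741382598876953, 138.51934814453125), 82.66740417480469)
[-0.0041  0.0004] [-0.0686  0.0676] [-0.0096  0.0097]
side0 146 0.1093111497737581 ((512.866943359375, -226.89761352539062), (26.03060531616211, 114.0895004272461), 85.05426025390625)
[ 0.0138 -0.0025] [-0.0703  0.0363] [-0.013   0.0087]
```

{"op": "send_rows", "data": {
  "deltas": [
    [[0.03,0.034,0],[0,0,-3],1],
    [[0.034,0.037,0],[0,0,-3],1],
    [[0.034,0.037,0],[0,0,-3],1],
    [[0.034,0.037,0],[0,0,-3],1],
    [[0.034,0.037,0],[0,0,-3],1],
    [[0.034,0.037,0],[0,0,-3],1],
    [[0.034,0.037,0],[0,0,-3],1],
    [[0.034,0.037,0],[0,0,-3],1],
    [[0.034,0.037,0],[0,0,-1.5],1],
    [[0.036,0.037,0],[0,0,0],1]
  ]
}}

```text
clock: 0.93
eef_pos: [0.4747, -0.2865, 0.2225]
tool_rot: [0.998, -0.068, -0.0, 0.0]
force: [1.6, -0.5, 0.3]
grip_width: 0.0874
grasp_force: 0.0
```

Bin: three clean sockets put its centre at about (0.511, 0.229) with yaw near 0, rim z 0.082. The fourth (rear right) is blurred by shadow. Handle centre is (0.5296, -0.2267), yaw -7.9°, z top 0.1095-0.110, and both views agree. Tool yaw is now -7.8°, so I'll correct the position.

{"op": "send_rows", "data": {
  "deltas": [
    [[0.02,0.02,0],[0,0,0],1],
    [[0.02,0.02,0],[0,0,0],1],
    [[0.0149,0.02,0],[0,0,0],1],
    [[0,0,-0.02],[0,0,0],1],
    [[0,0,-0.02],[0,0,0],1],
    [[0,0,0],[0,0,0],1],
    [[0,0,0],[0,0,0],1],
    [[0,0,0],[0,0,0],1],
    [[0,0,0],[0,0,0],1],
    [[0,0,0],[0,0,0],1]
  ]
}}

```text
clock: 1.77
eef_pos: [0.5292, -0.2288, 0.1838]
tool_rot: [0.998, -0.067, 0.001, 0.0]
force: [0.2, 0.4, 0.2]
grip_width: 0.0874
grasp_force: 0.0
```

```bash
python3 - <<'E'
from sock import *
s=snap('wrist','w1');st=manip.get_state();print(st['eef_pos'],st['tool_rot'],st['force'])
print(s['K'][0,0],-s['R'].T@s['t'],s['R'])
P=cloud(s); m=(abs(P[...,0]-.53)<.1)&(abs(P[...,1]+.227)<.05)&(abs(P[...,2]-.109)<.005)
q=P[m]; print(len(q))
if len(q)>40:
    d=np.array([np.cos(-.137),np.sin(-.137)]);t=(q[:,:2]-[.5296,-.2267])@d; n=(q[:,:2]-[.5296,-.2267])@[-d[1],d[0]]
    print(np.median(q[:,2]),np.polyfit(t,n,1),np.percentile(t,[1,99]),np.percentile(n,[2,98]))
E
```

```text
[ 0.5291 -0.2287  0.1836] [ 0.9978 -0.0668  0.0007  0.0003] [ 0.7285 -0.7086  1.0083]
334.53336676704635 [ 0.5986 -0.2381  0.3465] [[-0.1324 -0.9912  0.0008]
 [-0.9589  0.1283  0.2533]
 [-0.2511  0.0328 -0.9674]]
4034
0.11004117268838724 [ 0.0016 -0.0011] [-0.0656  0.0701] [-0.0106  0.0085]
```

View pics/w1.png

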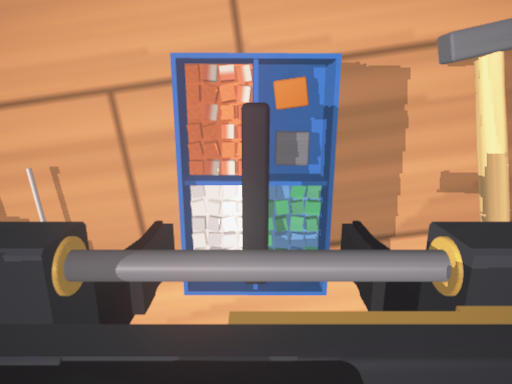

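The wrist view shows the handle from (256,105) to (256,285), centred between the fingers and clear of everything. Its top is at 0.110, so three views now agree. I'll go down 102 mm and grip.

{"op": "send_rows", "data": {
  "deltas": [
    [[0.001,0.0015,-0.02],[0,0,0],1],
    [[0,0,-0.025],[0,0,0],1],
    [[0,0,-0.025],[0,0,0],1],
    [[0,0,-0.02],[0,0,0],1],
    [[0,0,-0.0115],[0,0,0],1],
    [[0,0,0],[0,0,0],1],
    [[0,0,0],[0,0,0],1],
    [[0,0,0],[0,0,0],0.6],
    [[0,0,0],[0,0,0],0.45],
    [[0,0,0],[0,0,0],0.35]
  ],
  "grip_force": 20
}}

```text
clock: 2.65
eef_pos: [0.5306, -0.2271, 0.0824]
tool_rot: [0.998, -0.067, 0.001, 0.0]
force: [-0.2, 0.2, -0.4]
grip_width: 0.0743
grasp_force: 0.0
```

{"op": "send_rows", "data": {
  "deltas": [
    [[0,0,0],[0,0,0],0.28],
    [[0,0,0],[0,0,0],0.22],
    [[0,0,0],[0,0,0],0.1],
    [[0,0,0],[0,0,0],0],
    [[0,0,0],[0,0,0],0],
    [[0,0,0],[0,0,0],0],
    [[0,0,0],[0,0,0],0],
    [[0,0,0],[0,0,0],0],
    [[0,0,0],[0,0,0],0],
    [[0,0,0],[0,0,0],0]
  ],
  "grip_force": 50
}}

```text
clock: 3.48
eef_pos: [0.5298, -0.227, 0.081]
tool_rot: [0.998, -0.067, -0.0, 0.0]
force: [-0.0, -1.0, -2.0]
grip_width: 0.0195
grasp_force: 50.0
```

Gripped: width is 19.5 mm and pad force 50 N. Now lift straight up.

{"op": "send_rows", "data": {
  "deltas": [
    [[0,0,0.003],[0,0,0],0],
    [[0,0,0.007],[0,0,0],0],
    [[0,0,0.012],[0,0,0],0],
    [[0,0,0.018],[0,0,0],0],
    [[0,0,0.02],[0,0,0],0],
    [[0,0,0.02],[0,0,0],0],
    [[0,0,0.02],[0,0,0],0],
    [[0,0,0.018],[0,0,0],0],
    [[0,0,0.011],[0,0,0],0],
    [[0,0,0.003],[0,0,0],0]
  ]
}}

```text
clock: 4.32
eef_pos: [0.5307, -0.227, 0.2159]
tool_rot: [0.998, -0.067, 0.002, 0.001]
force: [-0.3, -0.3, -5.5]
grip_width: 0.0195
grasp_force: 50.0
```

{"op": "send_rows", "data": {
  "deltas": [
    [[0,0,0],[0,0,0],0],
    [[0,0,0],[0,0,0],0],
    [[0,0,0],[0,0,0],0],
    [[0,0,0],[0,0,0],0],
    [[0,0,0],[0,0,0],0],
    [[0,0,0],[0,0,0],0],
    [[0,0,0],[0,0,0],0],
    [[0,0,0],[0,0,0],0],
    [[0,0,0],[0,0,0],0],
    [[0,0,0],[0,0,0],0]
  ]
}}

```text
clock: 5.15
eef_pos: [0.5298, -0.2268, 0.2131]
tool_rot: [0.998, -0.067, 0.0, 0.0]
force: [0.2, -0.7, -4.9]
grip_width: 0.0194
grasp_force: 50.0
```

```bash
python3 - <<'E'
from sock import *
st=manip.get_state();print(st)
s=snap('side','s2'); P=cloud(s)
w=snap('wrist','w2'); t=snap('top','t2')
# tote rim tilt: blue pixels in wrist cloud near wall top
p0=st['eef_pos']
for nm,q in(('wrist',w),('top',t)):
    P=cloud(q); i=q['img'].astype(int); m=(i[...,2]>i[...,0]+40)&(abs(P[...,2]-(p0[2]-.0187-.0+.0))<.2)
    m&=(abs(P[...,:2]-p0[:2])<.14).all(-1)
    Q=P[m]; zt=p0[2]+.0187-.038; k=Q[abs(Q[:,2]-zt)<.006]
    A=np.c_[k[:,:2]-p0[:2],np.ones(len(k))]; f=np.linalg.lstsq(A,k[:,2],rcond=None)[0]; print(nm,len(k),'slopes deg',np.degrees(f[:2]),'z wall top',f[2],'expected',zt)
    r=cv2.minAreaRect((k[:,:2]*1000).astype(np.float32));print(r)
E
```

```text
{'clock': 5.15, 'joint_positions': array([ 0.6234,  0.2528, -0.353 ,  1.593 ,  0.0897,  1.3117, -1.4463]), 'joint_vel': array([-0.0006,  0.0008,  0.0021,  0.0003, -0.0002, -0.0003,  0.0022]), 'joint_torque': array([ -0.0004, -57.7267,  -3.022 , -40.9888,  -0.0286,  -0.0614,
        -0.0002]), 'eef_pos': array([ 0.5298, -0.2268,  0.2131]), 'tool_rot': array([ 0.9978, -0.0666,  0.    ,  0.0001]), 'force': array([ 0.2355, -0.7056, -4.9442]), 'torque': array([ 0.0843,  0.0343, -0.0044]), 'grasp_force': 49.99505013227463, 'grip_width': 0.01939537356584896}
wrist 7535 slopes deg [ 0.3621 -0.0065] z wall top 0.19276602640189125 expected 0.19379214127388247
((583.623046875, -234.38641357421875), (136.52459716796875, 108.9084243774414), 82.40001678466797)
top 167 slopes deg [-0.2733  1.3963] z wall top 0.1914956025716822 expected 0.19379214127388247
((530.70556640625, -209.03448486328125), (101.06198120117188, 212.73687744140625), 82.43448638916016)
```

Tote is held level, and its yaw matches the tool. The weight reading is about 5 N. Now carry it over the bin.

{"op": "send_rows", "data": {
  "deltas": [
    [[0,0.003,0],[0,0,0],0],
    [[0,0.006,0],[0,0,0],0],
    [[0,0.009,0],[0,0,0],0],
    [[0,0.012,0],[0,0,0],0],
    [[0,0.015,0],[0,0,0],0],
    [[0,0.017,0],[0,0,0],0],
    [[-0.001,0.0184,0],[0,0,0.4],0],
    [[-0.001,0.0184,0],[0,0,0.4],0],
    [[-0.001,0.0184,0],[0,0,0.4],0],
    [[-0.001,0.0184,0],[0,0,0.4],0]
  ]
}}

```text
clock: 6.13
eef_pos: [0.5255, -0.0887, 0.2132]
tool_rot: [0.999, -0.052, 0.0, 0.0]
force: [-0.5, -0.0, -4.6]
grip_width: 0.0196
grasp_force: 50.0
```

{"op": "send_rows", "data": {
  "deltas": [
    [[-0.001,0.0184,0],[0,0,0.4],0],
    [[-0.001,0.0184,0],[0,0,0.4],0],
    [[-0.001,0.0184,0],[0,0,0.4],0],
    [[-0.001,0.0184,0],[0,0,0.4],0],
    [[-0.001,0.0184,0],[0,0,0.4],0],
    [[-0.001,0.0184,0],[0,0,0.4],0],
    [[-0.001,0.0184,0],[0,0,0.4],0],
    [[-0.001,0.0184,0],[0,0,0.4],0],
    [[-0.001,0.0184,0],[0,0,0.4],0],
    [[-0.001,0.0184,0],[0,0,0.4],0]
  ]
}}

```text
clock: 6.97
eef_pos: [0.515, 0.0951, 0.2133]
tool_rot: [1.0, -0.017, 0.0, 0.0]
force: [0.3, -0.3, -5.2]
grip_width: 0.0197
grasp_force: 50.0
```

{"op": "send_rows", "data": {
  "deltas": [
    [[-0.001,0.0184,0],[0,0,0.4],0],
    [[-0.001,0.0184,0],[0,0,0.4],0],
    [[-0.001,0.0184,0],[0,0,0.4],0],
    [[-0.001,0.0184,0],[0,0,0.4],0],
    [[-0.001,0.017,0],[0,0,0.4],0],
    [[0,0.015,0],[0,0,0],0],
    [[0,0.012,0],[0,0,0],0],
    [[0,0.009,0],[0,0,0],0],
    [[0,0.006,0],[0,0,0],0],
    [[0,0.003,0],[0,0,0],0]
  ]
}}

```text
clock: 7.8
eef_pos: [0.5102, 0.2296, 0.2131]
tool_rot: [1.0, 0.0, -0.0, -0.0]
force: [-0.4, 0.4, -4.9]
grip_width: 0.0197
grasp_force: 50.0
```

{"op": "send_rows", "data": {
  "deltas": [
    [[0,0,0],[0,0,0],0],
    [[0,0,0],[0,0,0],0],
    [[0,0,0],[0,0,0],0],
    [[0,0,0],[0,0,0],0],
    [[0,0,0],[0,0,0],0],
    [[0,0,0],[0,0,0],0],
    [[0,0,0],[0,0,0],0],
    [[0,0,0],[0,0,0],0],
    [[0,0,0],[0,0,0],0],
    [[0,0,0],[0,0,0],0]
  ]
}}

```text
clock: 8.63
eef_pos: [0.5108, 0.2284, 0.2131]
tool_rot: [1.0, -0.0, 0.0, 0.0]
force: [0.8, 0.5, -5.2]
grip_width: 0.0193
grasp_force: 50.0
```

```bash
python3 - <<'E'
from sock import *
st=manip.get_state();print(st['clock'],st['eef_pos'],st['tool_rot'],st['force'],st['torque'],st['joint_positions'])
a=snap('side','s3');b=snap('wrist','w3')
cv2.imwrite('pics/c3.png',np.hstack([cv2.resize(cv2.imread('pics/s3.png')[100:250,120:320],(400,300),interpolation=cv2.INTER_CUBIC),cv2.resize(cv2.imread('pics/w3.png'),(400,300))]))
E
```

```text
8.6333 [0.5108 0.2284 0.2131] [ 1.     -0.0003  0.      0.    ] [ 0.7585  0.4545 -5.2093] [ 0.0211  0.0073 -0.0234] [ 0.0763  0.2612 -0.6783  1.6224  0.1683  1.3175 -2.1991]
```

View pics/c3.png

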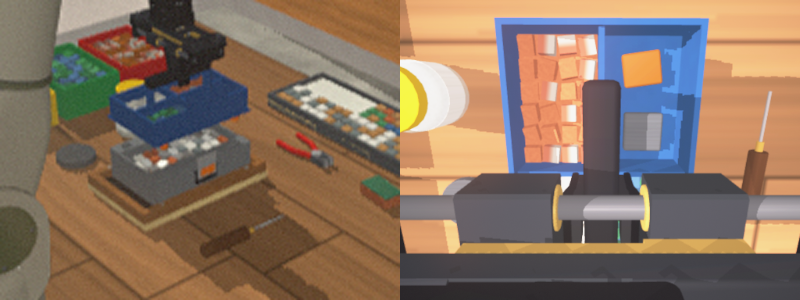

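The tote hangs level over the bin in the side crop at (180,105), and both tiles are still in place. I'll shift 7 mm to the +x side so the lugs land on the rim, then descend towards contact, expected at TCP z 0.163.

{"op": "send_rows", "data": {
  "deltas": [
    [[0.002,0.0006,-0.002],[0,0,0],0],
    [[0.003,0,-0.005],[0,0,0],0],
    [[0.002,0,-0.007],[0,0,0],0],
    [[0,0,-0.008],[0,0,0],0],
    [[0,0,-0.008],[0,0,0],0],
    [[0,0,-0.007],[0,0,0],0],
    [[0,0,-0.005],[0,0,0],0],
    [[0,0,-0.002],[0,0,0],0],
    [[0,0,-0.001],[0,0,0],0],
    [[0,0,0],[0,0,0],0]
  ]
}}

```text
clock: 9.57
eef_pos: [0.5178, 0.229, 0.1681]
tool_rot: [1.0, -0.0, 0.0, 0.0]
force: [-0.3, 0.9, -4.9]
grip_width: 0.0194
grasp_force: 50.0
```

{"op": "send_rows", "data": {
  "deltas": [
    [[0,0,-0.0005],[0,0,0],0],
    [[0,0,-0.0005],[0,0,0],0],
    [[0,0,-0.0005],[0,0,0],0],
    [[0,0,-0.0005],[0,0,0],0],
    [[0,0,-0.0005],[0,0,0],0],
    [[0,0,-0.0005],[0,0,0],0],
    [[0,0,0],[0,0,0],0],
    [[0,0,0],[0,0,0],0],
    [[0,0,0],[0,0,0],0],
    [[0,0,0],[0,0,0],0]
  ]
}}

```text
clock: 10.4
eef_pos: [0.5178, 0.229, 0.1651]
tool_rot: [1.0, -0.0, 0.0, 0.0]
force: [0.2, 1.0, -5.0]
grip_width: 0.0194
grasp_force: 50.0
```

{"op": "send_rows", "data": {
  "deltas": [
    [[0,0,-0.0004],[0,0,0],0],
    [[0,0,-0.0003],[0,0,0],0],
    [[0,0,-0.0003],[0,0,0],0],
    [[0,0,-0.0003],[0,0,0],0],
    [[0,0,-0.0003],[0,0,0],0],
    [[0,0,-0.0002],[0,0,0],0],
    [[0,0,-0.0002],[0,0,0],0],
    [[0,0,0],[0,0,0],0],
    [[0,0,0],[0,0,0],0],
    [[0,0,0],[0,0,0],0]
  ]
}}

```text
clock: 11.23
eef_pos: [0.5178, 0.229, 0.1631]
tool_rot: [1.0, -0.0, 0.0, 0.0]
force: [0.2, -0.0, -4.5]
grip_width: 0.0196
grasp_force: 50.0
```

{"op": "send_rows", "data": {
  "deltas": [
    [[0,0,-0.0003],[0,0,0],0],
    [[0,0,-0.0003],[0,0,0],0],
    [[0,0,-0.0002],[0,0,0],0],
    [[0,0,-0.0002],[0,0,0],0],
    [[0,0,0],[0,0,0],0],
    [[0,0,0],[0,0,0],0],
    [[0,0,0],[0,0,0],0],
    [[0,0,0],[0,0,0],0],
    [[0,0,0],[0,0,0],0],
    [[0,0,0],[0,0,0],0]
  ]
}}

```text
clock: 12.07
eef_pos: [0.5179, 0.2291, 0.1623]
tool_rot: [1.0, -0.0, 0.0, -0.0]
force: [-1.6, -0.9, 0.1]
grip_width: 0.0194
grasp_force: 50.0
```

Contact: the rim now carries about 5 N at z 0.1623, close to the 0.163 expected. Press about 0.3 mm more and slide towards -x.

{"op": "send_rows", "data": {
  "deltas": [
    [[0,0,-0.0003],[0,0,0],0],
    [[-0.0004,0,0],[0,0,0],0],
    [[-0.0004,0,0],[0,0,0],0],
    [[-0.0004,0,0],[0,0,0],0],
    [[-0.0004,0,0],[0,0,0],0],
    [[-0.0004,0,0],[0,0,0],0],
    [[0,0,0],[0,0,0],0],
    [[0,0,0],[0,0,0],0],
    [[0,0,0],[0,0,0],0],
    [[0,0,0],[0,0,0],0]
  ]
}}

```text
clock: 12.9
eef_pos: [0.516, 0.229, 0.1619]
tool_rot: [1.0, -0.0, 0.0, -0.0]
force: [5.1, 0.7, 1.8]
grip_width: 0.0193
grasp_force: 50.0
```

{"op": "send_rows", "data": {
  "deltas": [
    [[-0.0004,0,0],[0,0,0],0],
    [[-0.0004,0,0],[0,0,0],0],
    [[-0.0004,0,0],[0,0,0],0],
    [[-0.0004,0,0],[0,0,0],0],
    [[-0.0004,0,0],[0,0,0],0],
    [[0,0,0],[0,0,0],0],
    [[0,0,0],[0,0,0],0],
    [[0,0,0],[0,0,0],0],
    [[0,0,0],[0,0,0],0],
    [[0,0,0],[0,0,0],0]
  ]
}}

```text
clock: 13.73
eef_pos: [0.5138, 0.229, 0.1618]
tool_rot: [1.0, -0.0, -0.0, 0.0]
force: [-1.0, 0.4, -3.9]
grip_width: 0.0198
grasp_force: 50.0
```

The force fell back to about the tote's weight at x 0.5138, so the lugs are over the sockets. I'll continue to about 0.512, then lower.

{"op": "send_rows", "data": {
  "deltas": [
    [[-0.0004,0,0],[0,0,0],0],
    [[-0.0004,0,-0.0002],[0,0,0],0],
    [[-0.0004,0,-0.0002],[0,0,0],0],
    [[-0.0004,0,-0.0002],[0,0,0],0],
    [[-0.0004,0,-0.0002],[0,0,0],0],
    [[0,0,-0.0003],[0,0,0],0],
    [[0,0,-0.0003],[0,0,0],0],
    [[0,0,0],[0,0,0],0],
    [[0,0,0],[0,0,0],0],
    [[0,0,0],[0,0,0],0]
  ]
}}

```text
clock: 14.57
eef_pos: [0.5119, 0.2289, 0.1604]
tool_rot: [1.0, -0.0, 0.0, 0.0]
force: [-0.4, -0.2, -5.2]
grip_width: 0.0197
grasp_force: 50.0
```

{"op": "send_rows", "data": {
  "deltas": [
    [[-0.0004,0,-0.0003],[0,0,0],0],
    [[-0.0004,0,-0.0003],[0,0,0],0],
    [[0,0,-0.0004],[0,0,0],0],
    [[0,0,-0.0004],[0,0,0],0],
    [[0,0,-0.0003],[0,0,0],0],
    [[0,0,-0.0003],[0,0,0],0],
    [[0,0,0],[0,0,0],0],
    [[0,0,0],[0,0,0],0],
    [[0,0,0],[0,0,0],0],
    [[0,0,0],[0,0,0],0]
  ]
}}

```text
clock: 15.4
eef_pos: [0.511, 0.229, 0.1584]
tool_rot: [1.0, -0.0, 0.0, 0.0]
force: [0.0, 0.3, -4.7]
grip_width: 0.0197
grasp_force: 50.0
```

The lugs are 4 mm in, with no side load. Descend towards the clips.

{"op": "send_rows", "data": {
  "deltas": [
    [[0,0,-0.0004],[0,0,0],0],
    [[0,0,-0.0004],[0,0,0],0],
    [[0,0,-0.0004],[0,0,0],0],
    [[0,0,-0.0003],[0,0,0],0],
    [[0,0,-0.0003],[0,0,0],0],
    [[0,0,-0.0002],[0,0,0],0],
    [[0,0,0],[0,0,0],0],
    [[0,0,0],[0,0,0],0],
    [[0,0,0],[0,0,0],0],
    [[0,0,0],[0,0,0],0]
  ]
}}

```text
clock: 16.23
eef_pos: [0.511, 0.229, 0.1564]
tool_rot: [1.0, -0.0, 0.0, 0.0]
force: [-0.5, -0.5, -5.2]
grip_width: 0.0192
grasp_force: 50.0
```

{"op": "send_rows", "data": {
  "deltas": [
    [[0,0,-0.0004],[0,0,0],0],
    [[0,0,-0.0004],[0,0,0],0],
    [[0,0,-0.0003],[0,0,0],0],
    [[0,0,-0.0002],[0,0,0],0],
    [[0,0,-0.0002],[0,0,0],0],
    [[0,0,0],[0,0,0],0],
    [[0,0,0],[0,0,0],0],
    [[0,0,0],[0,0,0],0],
    [[0,0,0],[0,0,0],0],
    [[0,0,0],[0,0,0],0]
  ]
}}

```text
clock: 17.07
eef_pos: [0.5111, 0.2292, 0.155]
tool_rot: [1.0, -0.0, 0.0, -0.0]
force: [-0.6, 2.5, -1.8]
grip_width: 0.0194
grasp_force: 50.0
```

Clip contact is starting. I'll press on slowly and raise the grip to 60 N so the handle doesn't slip.

{"op": "send_rows", "data": {
  "deltas": [
    [[0,0,-0.0003],[0,0,0],0],
    [[0,0,-0.0003],[0,0,0],0],
    [[0,0,-0.0002],[0,0,0],0],
    [[0,0,-0.0002],[0,0,0],0],
    [[0,0,0],[0,0,0],0],
    [[0,0,0],[0,0,0],0],
    [[0,0,0],[0,0,0],0],
    [[0,0,0],[0,0,0],0],
    [[0,0,0],[0,0,0],0],
    [[0,0,0],[0,0,0],0]
  ],
  "grip_force": 60
}}

```text
clock: 17.9
eef_pos: [0.5111, 0.2292, 0.154]
tool_rot: [1.0, -0.0, 0.0, -0.0]
force: [-0.1, 4.5, 1.6]
grip_width: 0.0194
grasp_force: 60.0
```

{"op": "send_rows", "data": {
  "deltas": [
    [[0,0.0003,-0.0003],[0,0,0],0],
    [[0,0.0002,-0.0003],[0,0,0],0],
    [[0,0,-0.0002],[0,0,0],0],
    [[0,0,-0.0002],[0,0,0],0],
    [[0,0,0],[0,0,0],0],
    [[0,0,0],[0,0,0],0],
    [[0,0,0],[0,0,0],0],
    [[0,0,0],[0,0,0],0],
    [[0,0,0],[0,0,0],0],
    [[0,0,0],[0,0,0],0]
  ]
}}

```text
clock: 18.73
eef_pos: [0.5111, 0.2296, 0.153]
tool_rot: [1.0, -0.0, 0.0, -0.0]
force: [-0.0, 4.6, 4.8]
grip_width: 0.0192
grasp_force: 60.1
```

{"op": "send_rows", "data": {
  "deltas": [
    [[0,0.0003,-0.0003],[0,0,0],0],
    [[0,0.0003,-0.0003],[0,0,0],0],
    [[0,0,-0.0003],[0,0,0],0],
    [[0,0,-0.0003],[0,0,0],0],
    [[0,0,-0.0003],[0,0,0],0],
    [[0,0,0],[0,0,0],0],
    [[0,0,0],[0,0,0],0],
    [[0,0,0],[0,0,0],0],
    [[0,0,0],[0,0,0],0],
    [[0,0,0],[0,0,0],0]
  ]
}}

```text
clock: 19.57
eef_pos: [0.5114, 0.2299, 0.1521]
tool_rot: [1.0, -0.0, 0.0, 0.0]
force: [-0.9, 3.4, 10.3]
grip_width: 0.0193
grasp_force: 60.0
```

{"op": "send_rows", "data": {
  "deltas": [
    [[0,0.0003,-0.0003],[0,0,0],0],
    [[0,0.0002,-0.0003],[0,0,0],0],
    [[0,0,-0.0003],[0,0,0],0],
    [[0,0,-0.0003],[0,0,0],0],
    [[0,0,0],[0,0,0],0],
    [[0,0,0],[0,0,0],0],
    [[0,0,0],[0,0,0],0],
    [[0,0,0],[0,0,0],0],
    [[0,0,0],[0,0,0],0],
    [[0,0,0],[0,0,0],0]
  ]
}}

```text
clock: 20.4
eef_pos: [0.5117, 0.2301, 0.1514]
tool_rot: [1.0, -0.001, 0.001, 0.0]
force: [-3.4, 0.5, 14.4]
grip_width: 0.0197
grasp_force: 60.0
```

{"op": "send_rows", "data": {
  "deltas": [
    [[-0.0003,0,-0.0003],[0,0,0],0],
    [[-0.0003,0,-0.0003],[0,0,0],0],
    [[0,0,-0.0003],[0,0,0],0],
    [[0,0,-0.0003],[0,0,0],0],
    [[0,0,0],[0,0,0],0],
    [[0,0,0],[0,0,0],0],
    [[0,0,0],[0,0,0],0],
    [[0,0,0],[0,0,0],0],
    [[0,0,0],[0,0,0],0],
    [[0,0,0],[0,0,0],0]
  ]
}}

```text
clock: 21.23
eef_pos: [0.5116, 0.2301, 0.1507]
tool_rot: [1.0, -0.001, 0.001, 0.0]
force: [-2.3, -0.2, 17.6]
grip_width: 0.0193
grasp_force: 60.0
```

{"op": "send_rows", "data": {
  "deltas": [
    [[-0.0003,0,-0.0003],[0,0,0],0],
    [[-0.0002,0,-0.0003],[0,0,0],0],
    [[0,0,-0.0003],[0,0,0],0],
    [[0,0,0],[0,0,0],0],
    [[0,0,0],[0,0,0],0],
    [[0,0,0],[0,0,0],0],
    [[0,0,0],[0,0,0],0],
    [[0,0,0],[0,0,0],0],
    [[0,0,0],[0,0,0],0],
    [[0,0,0],[0,0,0],0]
  ]
}}

```text
clock: 22.07
eef_pos: [0.5114, 0.2301, 0.1501]
tool_rot: [1.0, -0.001, 0.002, 0.0]
force: [-1.0, -0.1, 18.5]
grip_width: 0.0193
grasp_force: 60.0
```

{"op": "send_rows", "data": {
  "deltas": [
    [[0,0,-0.0003],[0,0,0],0],
    [[0,0,-0.0003],[0,0,0],0],
    [[0,0,-0.0002],[0,0,0],0],
    [[0,0,0],[0,0,0],0],
    [[0,0,0],[0,0,0],0],
    [[0,0,0],[0,0,0],0],
    [[0,0,0],[0,0,0],0],
    [[0,0,0],[0,0,0],0],
    [[0,0,0],[0,0,0],0],
    [[0,0,0],[0,0,0],0]
  ]
}}

```text
clock: 22.9
eef_pos: [0.5115, 0.2302, 0.1495]
tool_rot: [1.0, -0.001, 0.002, 0.0]
force: [-2.0, 0.2, 20.7]
grip_width: 0.0193
grasp_force: 60.0
```

{"op": "send_rows", "data": {
  "deltas": [
    [[-0.0002,0,-0.0003],[0,0,0],0],
    [[0,0,-0.0003],[0,0,0],0],
    [[0,0,-0.0002],[0,0,0],0],
    [[0,0,0],[0,0,0],0],
    [[0,0,0],[0,0,0],0],
    [[0,0,0],[0,0,0],0],
    [[0,0,0],[0,0,0],0],
    [[0,0,0],[0,0,0],0],
    [[0,0,0],[0,0,0],0],
    [[0,0,0],[0,0,0],0]
  ]
}}

```text
clock: 23.73
eef_pos: [0.5105, 0.2297, 0.1463]
tool_rot: [1.0, -0.001, 0.0, 0.0]
force: [5.3, 1.4, 1.0]
grip_width: 0.0195
grasp_force: 60.0
```

```bash
python3 - <<'E'
from sock import *
st=manip.get_state();print(st['eef_pos'],st['tool_rot'],st['force'],st['torque'])
E
```

```text
[0.5105 0.2297 0.1463] [ 1.     -0.0009  0.0004  0.0004] [5.2652 1.4017 1.0204] [ 0.2406 -1.1123  0.0744]
```

The clips let go: z is 0.1463, which is 16.0 mm below rim contact, so it's home. I'll relax the x offset and press lightly to confirm it's seated all round.

{"op": "send_rows", "data": {
  "deltas": [
    [[0.0005,0,0],[0,0,0],0],
    [[0.0005,0,0],[0,0,0],0],
    [[0,0,-0.0003],[0,0,0],0],
    [[0,0,-0.0003],[0,0,0],0],
    [[0,0,-0.0003],[0,0,0],0],
    [[0,0,-0.0003],[0,0,0],0],
    [[0,0,-0.0003],[0,0,0],0],
    [[0,0,0],[0,0,0],0],
    [[0,0,0],[0,0,0],0],
    [[0,0,0],[0,0,0],0]
  ]
}}

```text
clock: 24.57
eef_pos: [0.5108, 0.2299, 0.1455]
tool_rot: [1.0, -0.001, 0.0, 0.001]
force: [-0.5, -3.9, 10.6]
grip_width: 0.0191
grasp_force: 60.0
```

```bash
python3 - <<'E'
from sock import *
st=manip.get_state();print(st['eef_pos'],st['tool_rot'],st['force'],st['torque'])
def lvl(n,f):
    q=snap(n,f);p0=np.array([.511,.229]);P=cloud(q); i=q['img'].astype(int); m=(i[...,2]>i[...,0]+30)&(abs(P[...,:2]-p0)<.14).all(-1)&(abs(P[...,2]-.128)<.008)
    k=P[m]; A=np.c_[k[:,:2]-p0,np.ones(len(k))]; r=np.linalg.lstsq(A,k[:,2],rcond=None)[0]; print(n,len(k),np.degrees(r[:2]),r[2])
for n in('wrist','top','side'): lvl(n,n+'4')
a=cv2.imread('pics/side4.png')[120:240,130:290];cv2.imwrite('pics/c4.png',cv2.resize(a,(800,600),interpolation=cv2.INTER_CUBIC))
E
```

```text
[0.5108 0.2299 0.1455] [ 1.     -0.0006  0.0001  0.0006] [-0.4828 -3.8608 10.5768] [-0.7655  0.0684  0.088 ]
wrist 7889 [ 0.2777 -0.0188] 0.12520197749282766
top 73 [-0.0875 -1.9819] 0.1238051943012286
side 251 [-0.1856 -0.7086] 0.1241059263352167
```

View pics/c4.png

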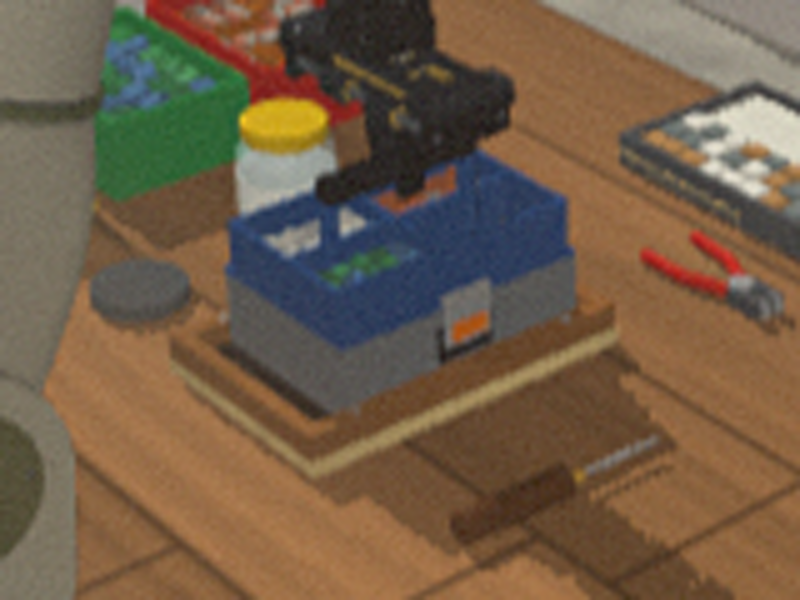

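The side view shows the blue plate flush on the grey rim along both visible edges at (340,345), (570,265) and (230,275), with the near clip over the plate at (468,310). The wrist depth slope is unchanged from the free-hanging case, so it sits level. I'll relax y, press once more, unload, then release.

{"op": "send_rows", "data": {
  "deltas": [
    [[0,-0.0004,-0.0004],[0,0,0],0],
    [[0,-0.0004,-0.0004],[0,0,0],0],
    [[0,0,-0.0004],[0,0,0],0],
    [[0,0,0],[0,0,0],0],
    [[0,0,0],[0,0,0],0],
    [[0,0,0],[0,0,0],0],
    [[0,0,0],[0,0,0],0],
    [[0,0,0],[0,0,0],0],
    [[0,0,0],[0,0,0],0],
    [[0,0,0],[0,0,0],0]
  ]
}}

```text
clock: 25.55
eef_pos: [0.5109, 0.2298, 0.1451]
tool_rot: [1.0, -0.0, 0.0, 0.0]
force: [-2.5, -3.8, 14.5]
grip_width: 0.0194
grasp_force: 60.0
```

{"op": "send_rows", "data": {
  "deltas": [
    [[0,0,0.0005],[0,0,0],0],
    [[0,0,0.0005],[0,0,0],0],
    [[0,0,0.0005],[0,0,0],0],
    [[0,0,0.0005],[0,0,0],0],
    [[0,0,0.0004],[0,0,0],0],
    [[0,0,0],[0,0,0],0],
    [[0,0,0],[0,0,0],0],
    [[0,0,0],[0,0,0],0],
    [[0,0,0],[0,0,0],0],
    [[0,0,0],[0,0,0],0]
  ]
}}

```text
clock: 26.38
eef_pos: [0.5107, 0.2297, 0.1461]
tool_rot: [1.0, -0.0, -0.0, 0.0]
force: [1.8, -0.4, 3.6]
grip_width: 0.0194
grasp_force: 60.0
```

It responds at about 11-12 N/mm, which is the foam alone, so the tote is seated. Now release: open to 60 mm only, which is plenty, then go straight up.

{"op": "send_rows", "data": {
  "deltas": [
    [[0,0,0.0003],[0,0,0],0],
    [[0,0,0.0003],[0,0,0],0],
    [[0,0,0],[0,0,0],0],
    [[0,0,0],[0,0,0],0.3],
    [[0,0,0],[0,0,0],0.5],
    [[0,0,0],[0,0,0],0.7],
    [[0,0,0],[0,0,0],0.7],
    [[0,0,0],[0,0,0],0.7],
    [[0,0,0],[0,0,0],0.7],
    [[0,0,0],[0,0,0],0.7]
  ]
}}

```text
clock: 27.22
eef_pos: [0.5107, 0.2298, 0.1468]
tool_rot: [1.0, -0.0, -0.0, 0.0]
force: [0.1, 0.1, -0.6]
grip_width: 0.0563
grasp_force: 0.0
```

{"op": "send_rows", "data": {
  "deltas": [
    [[0,0,0.003],[0,0,0],0.7],
    [[0,0,0.006],[0,0,0],0.7],
    [[0,0,0.012],[0,0,0],0.7],
    [[0,0,0.018],[0,0,0],0.7],
    [[0,0,0.02],[0,0,0],0.7],
    [[0,0,0.02],[0,0,0],0.7],
    [[0,0,0.02],[0,0,0],0.7],
    [[0,0,0.012],[0,0,0],0.7],
    [[0,0,0.006],[0,0,0],0.7],
    [[0,0,0],[0,0,0],0.7]
  ]
}}

```text
clock: 28.05
eef_pos: [0.5112, 0.2301, 0.2653]
tool_rot: [1.0, -0.0, 0.001, -0.0]
force: [-0.5, -0.2, -0.5]
grip_width: 0.0612
grasp_force: 0.0
```

```bash
python3 - <<'E'
from sock import *
st=manip.get_state();print(st['clock'],st['eef_pos'],st['force'],st['grip_width'],st['joint_vel'])
for n in('wrist','side'):
    q=snap(n,n+'5');p0=np.array([.511,.229]);P=cloud(q); i=q['img'].astype(int); m=(i[...,2]>i[...,0]+30)&(abs(P[...,:2]-p0)<.14).all(-1)&(abs(P[...,2]-.128)<.008)
    k=P[m]; A=np.c_[k[:,:2]-p0,np.ones(len(k))]; r=np.linalg.lstsq(A,k[:,2],rcond=None)[0]; print(n,len(k),np.degrees(r[:2]),r[2])
cv2.imwrite('pics/c5.png',np.hstack([cv2.resize(cv2.imread('pics/side5.png')[120:240,130:290],(400,300),interpolation=cv2.INTER_CUBIC),cv2.resize(cv2.imread('pics/wrist5.png'),(400,300))]))
E
```

```text
28.05 [0.5112 0.2301 0.2653] [-0.5479 -0.2073 -0.5474] 0.06119979302484324 [-0.      0.022   0.0064  0.0443  0.0057 -0.0269 -0.0064]
wrist 3782 [-0.1323  0.0471] 0.1264958305971325
side 279 [-0.4199 -0.4269] 0.12433315568483974
```

View pics/c5.png

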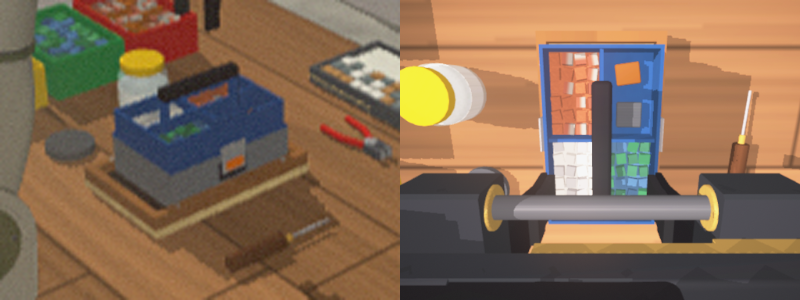

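The tote sits flush and level on the bin. Both clips are at its sides at (542,135) and (660,135), the tiles are inside, and the gripper is 120 mm clear. Let it settle, then hand in.

{"op": "send_rows", "data": {
  "deltas": [
    [[0,0,0],[0,0,0],0.7],
    [[0,0,0],[0,0,0],0.7],
    [[0,0,0],[0,0,0],0.7],
    [[0,0,0],[0,0,0],0.7],
    [[0,0,0],[0,0,0],0.7],
    [[0,0,0],[0,0,0],0.7],
    [[0,0,0],[0,0,0],0.7],
    [[0,0,0],[0,0,0],0.7],
    [[0,0,0],[0,0,0],0.7],
    [[0,0,0],[0,0,0],0.7]
  ]
}}

```text
clock: 28.98
eef_pos: [0.5107, 0.2298, 0.2638]
tool_rot: [1.0, -0.0, 0.0, 0.0]
force: [-0.4, -0.1, 0.7]
grip_width: 0.0612
grasp_force: 0.0
```

```bash
python3 -c "
from rig import manip
print(manip.hand_in())"
```

```text
the job is handed in; nothing more can be done
None
```

The tote is stacked on the bin with its lugs in the sockets, pressed past the clips, flush, level and released; the highest load I read on the bin was about 26 N, and the job was handed in at 29 s.

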